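# Bring the sample cup under the guide and hold the probe in it

### The job

On the sampling rig, swing the clamp lever fully open, slide the carriage by its knob until its pointer stands at the mark (the cup is then under the guide hole), and swing the lever fully back to lock it. Then take the probe by its handle out of its stand and lower it, upright and centred, through the guide hole until its tip is about half-way down inside the cup, without the probe touching the guide or the cup. Finish holding it there, still gripped and touching nothing but the fingers, with the carriage locked at the mark; leave the other things on the desk where they are.

Things in the scene. Friction and masses are not known exactly. Their poses are not given: they have to be found in the camera images.
- rig: Sampling rig, fixed to the desk: plain grey base 150 x 260 mm, 12 thick (from x -85 to +65 and y -150 to +110 mm of its origin), with rails along its y axis. Origin on the desk surface, z up. Over the rails stands a bridge at y = +70 mm: a steel plate 118 (x) x 46 (y) x 14 mm, its top 104 mm and underside 90 mm above the desk, on two posts at x = -51 and +51 mm. The body includes carriage, cup and lever.
- guide_hole (a point): Centre of the round guide hole in the bridge plate, at the plate's top face, 104 mm above the desk. The bore is vertical, 18 mm in diameter, 14 mm deep, right through; the probe's rod is 8 mm.
- mark (a point): Middle of the mark: a single dark line 2.5 mm wide across the base's top at its robot-side edge, at rig x = -45, y = +15 mm.
- pointer (a point): Tip of the small black pointer on the carriage's robot-side edge (rig x = -40 mm). It stands at the mark when both have the same y in the rig's frame; the cup is then centred under the guide hole.
- carriage (a joint): Position of the carriage on its rails, m: 0 to 0.100, growing toward the rig's +y (toward the bridge). 0.080 is exactly at the mark, from 0.074 to 0.086 counts as at the mark. It starts between 0 and 0.05. It is stiff to move (about 2 N) and stays where it is left.
- carriage_knob (a point): Centre of the carriage's upright round knob, 18 mm in diameter, about 36 mm of straight grip, top 80 mm and carriage top 32 mm above the desk; this point is 60 mm above the desk. It stands on the carriage's tongue 90 mm behind the cup (toward rig -y) and 12 mm to rig +x of the rail's middle, and moves with the carriage along rig y.
- cup_floor (a point): Centre of the inner floor of the sample cup fixed on the carriage, 36 mm above the desk. The cup is white, 46 mm across and about 41 mm inside at its rim, narrower at the floor; its rim is 74 mm above the desk (inner depth 38 mm).
- clamp_lever (a joint): Angle of the clamp lever, rad: 0 locked (arm along rig -y) to 1.25 fully open at its stop (it swings clockwise from above, its knob moving toward rig -x). Over 1.0 counts as open, under 0.2 as locked. It starts between 0 and 0.05; stiff to turn (0.08 N m, under 2 N at the knob), stays where it is left.
- lever_knob (a point): Centre of the upright round knob at the lever's end, 18 mm in diameter, 62 mm above the desk; straight grip from 51 to 83 mm above the desk, the lever's arm is below 37 mm. It goes round the lever pivot at 50 mm radius.
- lever_pivot (a point): Point on the lever's vertical axis at the height of the knob's centre (62 mm above the desk), at rig x = -65, y = -50 mm; the knob is 50 mm from it.
- probe_stand: Probe stand, fixed to the desk: 70 x 70 mm foot and a top plate 44 x 60 mm whose top is 105 mm above the desk, with an open hole of 12 mm in which the probe's rod hangs. Origin under its centre on the desk surface.
- probe: The probe: loose, about 60 g, upright. Origin at the lower tip of its rod, z along the rod toward the handle. Steel rod 8 mm in diameter, 95 mm long, then a collar 24 mm across and 6 thick (it rests on the stand's plate), then a round black handle 20 mm in diameter from 101 to 150 mm above the tip. At the start its tip is 10 mm above the desk.
- probe_handle (a point): Grip point on the probe's handle, on its axis, 127 mm above the tip (137 mm above the desk at the start).
- probe_tip (a point): Lower tip of the probe's rod, on its axis.
- timer: Bystander: kitchen-type clockwork timer with a round base, 68 mm across, 47 high. Origin at the centre of its underside.
- tape: Bystander: roll of tape lying flat, 98 mm across, 25 high. Origin at the centre of its underside.
- marker: Bystander: marker pen lying down, 135 x 17 x 16 mm, long along its y axis. Origin at the centre of its underside.
- tally: Bystander: round hand tally counter lying on its back, about 58 x 54 x 26 mm. Origin at the centre of its underside.
- vial: Bystander: small capped glass vial standing upright, 14 mm across, 42 high. Origin at the centre of its underside.
- dropper: Bystander: dropper bottle standing upright, 33 mm across, 80 high. Origin at the centre of its underside.
Things that resemble listed ones, but are neither listed nor needed, are in the scene too. There is more than one size of the probe; the one meant has the size given above.

How it is judged:
By the outcome, as a careful person would: the job done as asked, in the order asked, and still so for the second after the job is handed in, while the arm keeps its last pose, push and grip.
It also fails if it takes over 67 s, if anything falls off the work surface, if the arm or the gripper's body presses on something with over 40 N, if the wrist force passes 120 N, or if a joint passes its speed limit or range.

### The arm

A 6-joint arm with a two-finger parallel gripper is mounted at the origin on a cart in front of the work surface, level with it; the furniture and walls round the work are solid. World frame = base frame: x ahead of the robot, y to its left, z up, the work surface at z = 0. Lengths are in m, angles in rad, forces in N, time in s.
With the tool pointing down it reaches from about 0.25 to 0.725 m from the base axis. Payload 4 kg.
Tool frame: the origin (TCP) lies midway between the tips of the shut fingers; the grasp point (between the pads) lies 19 mm behind it; z points along the fingers, y is the direction in which the jaws open and shut (so a half turn about z gives the same grasp; the last joint's range is limited). The gripper opens to 85 mm and grips with 20 to 120 N. Pads are 22 mm wide; open, the fingers measure 114 mm over their backs; the gripper's body (76 mm by 85 mm) begins 54 mm behind the grasp point. The pads swing forward as they close: fully open they stand 13 mm farther back than shut.
Start: joints at [1.263, 0.241, 0.005, 1.335, 0, 1.571], TCP at [0.151, 0.477, 0.231] pointing down, gripper open.
Joint ranges: [-2.72, 2.72], [-1.05, 1.87], [-1.09, 1.28], [-1.99, 2.15], [-1.42, 1.44], [-3.14, 3.14]. Speed limits (rad/s): [2.79, 2.79, 3.14, 3.14, 3.14, 3.14].

### API

Orientations are given as a unit quaternion [w, x, y, z].
In Python, from rig import manip gives the robot as it stands. Calls block until the motion is done:
- manip.movep(position, orientation): joint-space move of the TCP to a pose.
- manip.move_straight(position, frame=None, feed=0.15, stop_force=None): straight line of the TCP; frame=None keeps the orientation; feed is the mean speed in m/s. With stop_force (N) it stops when the force on the tool has changed by that much, and returns True; else False.
- manip.goto_joints(angles): joint-space move.
- manip.move_gripper(opening): finger opening in m; the grip force is fixed at half the most; returns when the fingers have stopped.
- manip.hold(seconds).
- manip.solve_ik(position, orientation): joint angles nearest the present ones, or None.
- manip.state(): the state.
- manip.grab_frame(name): name is "side" or "top"; returns the picture (480x640x3 uint8, blue, green, red); there is no depth.
- manip.camera_params(name): a dict with "intrinsics" (3x3 intrinsics, pixels), "rvec" (rotation vector, rad) and "tvec" (3), from world to camera coordinates, as OpenCV has them. Camera axes: x right, y down, z forward; pixel columns grow to the right and rows downward; lengths in m; the calibration is good to about 2 mm. A picture is of the moment at which its call begins. camera_params takes no time and is no camera call.
A pose or a line that the arm cannot do raises manip.PlanningError and nothing moves.
- manip.finish_job(): hands the job in, once; it reports no verdict.
The state is a dict: "time": time; "joints": joint angles; "qvel": joint speeds; "joint_torque": joint torques, N m; "eef_pos": TCP position; "eef_rot": TCP orientation; "ft_force": force on the tool from outside, world axes, zero at the start; "ft_torque": the same for the moment, N m; "opening": finger opening in m.
Only numpy, scipy, OpenCV 4.12 (cv2) and the standard library are available. Lean on these libraries where they do the work, as an engineer would, in place of code of your own. Each camera call takes 0.05 s, during which the arm holds its last target.

## Working session

There is one attempt and no reset: what is moved stays moved. The work goes in short steps, each a Python script; the robot and the scene stay as the last script left them, time stands still between calls to the robot, and variables do not carry over. Pictures are saved under pics/ and viewed, and the job is handed in when it is done.

```bash
ls; mkdir -p pics
python3 - <<'E'
from rig import manip
import cv2
for n in("side","top"):
    f=manip.grab_frame(n); cv2.imwrite(f"pics/{n}0.png",f)
    p=manip.camera_params(n); print(n,p)
    import numpy as np
    R=cv2.Rodrigues(np.array(p["rvec"]))[0]; print(-R.T@np.array(p["tvec"]).ravel())
print(manip.state())
E
```

```text
pics
side {'intrinsics': array([[517.14198374,   0.        , 319.20626908],
       [  0.        , 517.14198374, 248.44018188],
       [  0.        ,   0.        ,   1.        ]]), 'rvec': array([ 0.18219933, -2.71579669,  1.49156889]), 'tvec': array([0.5429664 , 0.06855227, 1.34775776])}
[0.42405224 1.15923221 0.76962542]
top {'intrinsics': array([[433.51420094,   0.        , 323.17260064],
       [  0.        , 433.51420094, 235.92402862],
       [  0.        ,   0.        ,   1.        ]]), 'rvec': array([ 2.16388116, -2.106144  ,  0.1531685 ]), 'tvec': array([0.12096658, 0.55379167, 0.90046175])}
[0.4046246  0.12270251 0.97640796]
{'time': 0.1, 'joints': array([ 1.26302795e+00,  2.41339247e-01,  3.86090812e-03,  1.33522437e+00,
       -3.00838702e-06,  1.57078060e+00]), 'qvel': array([-0.00076646, -0.00034158,  0.00352582,  0.00092527, -0.0012887 ,
       -0.00101194]), 'joint_torque': array([-9.78203298e-05, -3.73138154e+01,  2.53010130e+01,  1.08629797e-02,
        6.37490598e-05,  1.13630961e-05]), 'eef_pos': array([0.1512931 , 0.47595805, 0.23050194]), 'eef_rot': array([-1.44623534e-04,  1.53269732e-01,  9.88183931e-01, -9.42155081e-04]), 'ft_force': array([ 0.33592545, -0.19932435,  0.01820175]), 'ft_torque': array([-0.05581731, -0.02189826,  0.03869603]), 'opening': 0.08514893788943946}
```

View pics/top0.png

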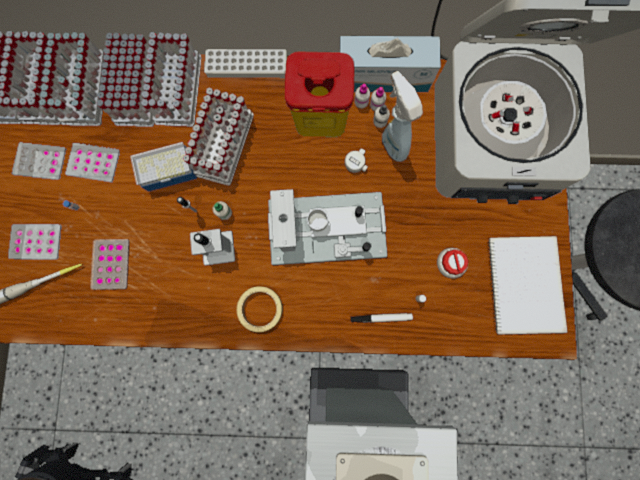

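View pics/side0.png

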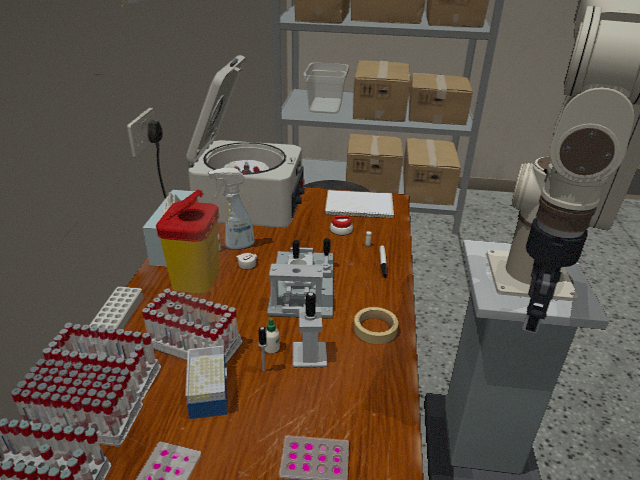

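Run:
```python
import cv2,numpy as np
t=cv2.imread("pics/top0.png");s=cv2.imread("pics/side0.png")
cv2.imwrite("pics/c1.png",cv2.resize(t[175:275,160:400],None,fx=3.3,fy=3.3,interpolation=cv2.INTER_CUBIC))
cv2.imwrite("pics/c2.png",cv2.resize(s[225:385,240:350],None,fx=3.7,fy=3.7,interpolation=cv2.INTER_CUBIC))
```

```text
(no output)
```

View pics/c1.png

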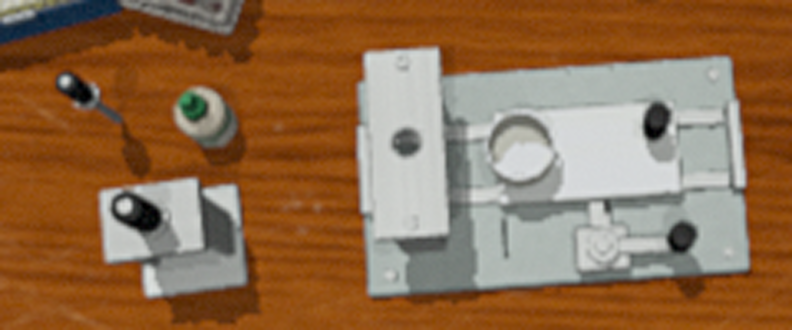

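View pics/c2.png

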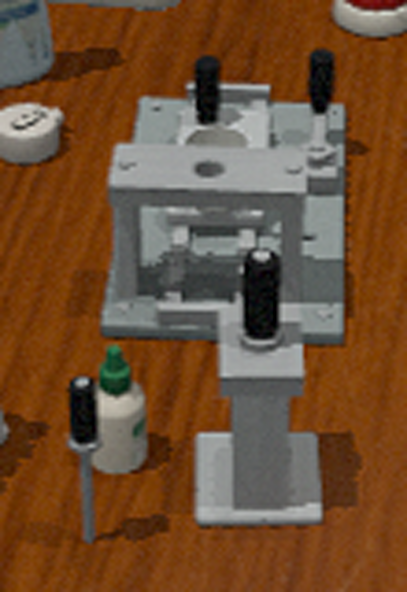

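```bash
cat > h.py <<'E'
import cv2,numpy as np
from rig import manip
def cam(n):
    p=manip.camera_params(n);K=np.array(p["intrinsics"]);R=cv2.Rodrigues(np.array(p["rvec"]))[0];t=np.array(p["tvec"]).ravel()
    return K,R,t
def ray(n,uv):
    K,R,t=cam(n);d=R.T@np.linalg.inv(K)@np.array([uv[0],uv[1],1.]);return -R.T@t,d/np.linalg.norm(d)
def plane(n,uv,z):
    c,d=ray(n,uv);return c+d*(z-c[2])/d[2]
def tri(u1,u2):
    c1,d1=ray("top",u1);c2,d2=ray("side",u2)
    s=np.linalg.lstsq(np.c_[d1,-d2],c2-c1,rcond=None)[0]
    a=c1+s[0]*d1;b=c2+s[1]*d2;return (a+b)/2,np.linalg.norm(a-b)
def proj(n,P):
    K,R,t=cam(n);q=K@(R@np.array(P)+t);return q[:2]/q[2]
E
python3 - <<'E'
from h import *
np.set_printoptions(precision=4,suppress=True)
t=cv2.imread("pics/top0.png");s=cv2.imread("pics/side0.png")
def dark(im,box,th):
    x0,y0,x1,y1=box;g=im[y0:y1,x0:x1].max(2)
    n,l,st,c=cv2.connectedComponentsWithStats((g<th).astype(np.uint8))
    for i in range(1,n):
        if st[i,4]>12: print("  ",st[i,:4]+[x0,y0,0,0],st[i,4],c[i]+[x0,y0])
for nm,im,b in [("top hole",t,(275,210,292,226)),("top cknob",t,(350,200,368,222)),("top lknob",t,(355,238,378,256)),("top probe",t,(190,228,215,250)),
  ("side hole",s,(288,262,305,277)),("side cknob",s,(288,236,302,262)),("side lknob",s,(320,235,335,260)),("side probe",s,(300,288,320,320)),("mark",t,(307,236,318,256)),("side small",s,(255,322,270,350))]:
    print(nm); dark(im,b,70 if 'hole' not in nm else 110)
hsv=cv2.cvtColor(t,cv2.COLOR_BGR2HSV)
roi=np.zeros(t.shape[:2],np.uint8);roi[185:270,262:392]=1
m=((hsv[...,1]<70)&(hsv[...,2]>60)&(roi>0)).astype(np.uint8)
cs=max(cv2.findContours(m,cv2.RETR_EXTERNAL,cv2.CHAIN_APPROX_NONE)[0],key=cv2.contourArea)[:,0,:].astype(float)
P=np.array([plane("top",p,0.012)[:2] for p in cs])
# edges: near (bottom) u 285..375 v>250 ; right u>380 ; top v<205 u 305..380
def fit(sel):
    v=cv2.fitLine(P[sel].astype(np.float32),cv2.DIST_HUBER,0,.01,.01).ravel();return v
near=fit((cs[:,1]>252)&(cs[:,0]>283)&(cs[:,0]<375));far=fit((cs[:,1]<205)&(cs[:,0]>305)&(cs[:,0]<378));right=fit((cs[:,0]>380)&(cs[:,1]>200)&(cs[:,1]<252))
print("near",near,"far",far,"right",right)
for v in(near,far): print(np.degrees(np.arctan2(-v[0]*np.sign(v[1]),abs(v[1]))))
print(np.degrees(np.arctan2(right[1]*np.sign(right[0]),abs(right[0]))))
def inter(a,b):
    k=np.linalg.solve(np.c_[a[:2],-b[:2]],b[2:]-a[2:]);return a[2:]+k[0]*a[:2]
print("corners",inter(near,right),inter(far,right),np.linalg.norm(inter(near,right)-inter(far,right)))
E
```

```text
top hole
   [279 214   8   8] 40 [282.55 217.95]
top cknob
   [355 207   8  10] 57 [358.3509 211.5439]
top lknob
   [362 243   9   9] 53 [366.0566 246.6415]
top probe
   [194 234  15  11] 86 [202.3953 239.907 ]
side hole
   [293 269   7   4] 24 [295.7917 270.375 ]
side cknob
   [292 240   8  19] 119 [295.6134 248.5042]
side lknob
   [323 238   8  18] 103 [326.2718 246.2233]
side probe
   [300 292  16  25] 244 [309.2992 304.4385]
mark
side small
   [258 327   8  18] 112 [262.0357 335.9196]
near [ 0.0938 -0.9956  0.5005  0.1218] far [ 0.0977 -0.9952  0.6513  0.1031] right [ 0.9972  0.0748  0.5817 -0.001 ]
5.384625
5.6061144
4.290198
corners [ 0.5126 -0.0061] [0.6609 0.005 ] 0.14877056
```

```bash
python3 - <<'E'
from h import *
np.set_printoptions(precision=4,suppress=True)
print("hole top",plane("top",(282.6,217.9),.104),"side",plane("side",(295.8,270.4),.104),tri((282.6,217.9),(295.8,270.4)))
yaw=np.radians(5.4)
ex=np.array([np.cos(yaw),np.sin(yaw)]);ey=np.array([-np.sin(yaw),np.cos(yaw)])
for nm,a,b in[("cknob",(358.4,211.5),(295.6,248.5)),("lknob",(366.1,246.6),(326.3,246.2)),("probe",(202.4,239.9),(309.3,304.4))]: print(nm,tri(a,b))
c=np.array([.5126,-.0061]);o=c+.085*ex+.150*ey;print("o",o,"hole",o+.07*ey,"pivot",o-.065*ex-.05*ey)
h=plane("top",(282.6,217.9),.104)[:2];o2=h-.07*ey;print("o from hole",o2)
for o_ in(o,o2):
  for z,uv in((.061,(358.4,211.5)),(.065,(366.1,246.6))):
    d=plane("top",uv,z)[:2]-o_;print(z,d@ex*1e3,d@ey*1e3)
# bridge & stand plate
E
python3 - <<'E'
import cv2
t=cv2.imread("pics/top0.png");s=cv2.imread("pics/side0.png")
cv2.imwrite("pics/c3.png",cv2.resize(t[215:275,180:250],None,fx=10,fy=10,interpolation=cv2.INTER_CUBIC))
E
```

```text
hole top [0.5761 0.2193 0.104 ] side [0.5756 0.2201 0.104 ] (array([0.576 , 0.2194, 0.1035]), np.float64(0.000493431922483725))
cknob (array([0.6024, 0.0611, 0.0595]), np.float64(0.0014554308801098543))
lknob (array([0.5258, 0.0439, 0.0633]), np.float64(0.0017638100479781516))
probe (array([0.5233, 0.3724, 0.1336]), np.float64(0.0023370512571393234))
o [0.5831 0.1512] hole [0.5765 0.2209] pivot [0.5231 0.0953]
o from hole [0.5827 0.1496]
0.061 11.189846079679427 -91.44205160878361
0.065 -66.44089403164585 -101.35874124148582
0.061 11.72305288273108 -89.8871739605366
0.065 -65.9076872285942 -99.8038635932388
```

View pics/c3.png

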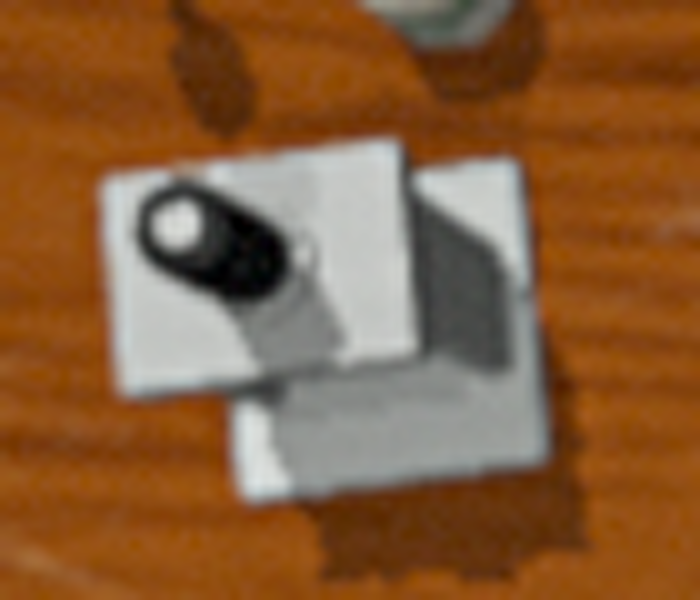

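```bash
cat >> h.py <<'E'
np.set_printoptions(precision=4,suppress=True)
YAW=np.radians(5.4);EX=np.array([np.cos(YAW),np.sin(YAW)]);EY=np.array([-np.sin(YAW),np.cos(YAW)])
O=np.array([.5829,.1503])
def rw(x,y): return O+x*EX+y*EY
def qd(phi):
    a=(phi+np.pi/2)/2; return np.array([0,np.cos(a),np.sin(a),0])
def lev(th,z,r=.05):
    p=rw(-.065,-.05)+r*(-np.sin(th)*EX-np.cos(th)*EY);return np.r_[p,z],qd(YAW-th)
def st(msg=""):
    s=manip.state();print(msg,"t",round(s["time"],2),"tcp",s["eef_pos"],"F",s["ft_force"],"op",round(s["opening"],4));return s
E
python3 - <<'E'
from h import *
print("handle top",tri((198,237.5),(310.8,294.2)))
for a in(0,.6,1.3):
    p,q=lev(a,.05);print(manip.solve_ik(p,q))
print("carr",manip.solve_ik(np.r_[rw(.012,-.09),.045],qd(YAW-np.pi/2)),manip.solve_ik(np.r_[rw(.012,-.02),.045],qd(YAW-np.pi/2)))
manip.move_gripper(.036)
p,q=lev(.0,.17); manip.movep(p,q); st("above")
manip.move_straight(np.r_[p[:2],.1]);st()
for n in("top","side"): cv2.imwrite(f"pics/{n}1.png",manip.grab_frame(n))
t=cv2.imread("pics/top1.png")[190:280,260:400];s=cv2.imread("pics/side1.png")[200:320,250:370]
cv2.imwrite("pics/c4.png",np.hstack([cv2.resize(t,(400,257)),cv2.resize(s,(257,257))]))
E
```

```text
handle top (array([0.5223, 0.3733, 0.1599]), np.float64(0.0010991498241443034))
[ 0.0844  0.4469 -0.2037  0.9203  0.      1.5609]
[ 0.1013  0.4    -0.2809  0.8899  0.      2.1778]
[ 0.1594  0.3686 -0.3312  0.871   0.      2.936 ]
carr [ 0.1021  0.5829  0.0183  1.0063  0.     -3.1337] [ 0.2169  0.5908  0.0328  1.0127  0.     -3.0189]
above t 2.7 tcp [0.5276 0.0456 0.1702] F [-0.2188  0.2238  0.2759] op 0.0358
 t 3.32 tcp [0.528  0.0451 0.1005] F [ 0.9432 -0.2074 -0.4163] op 0.0359
```

View pics/c4.png

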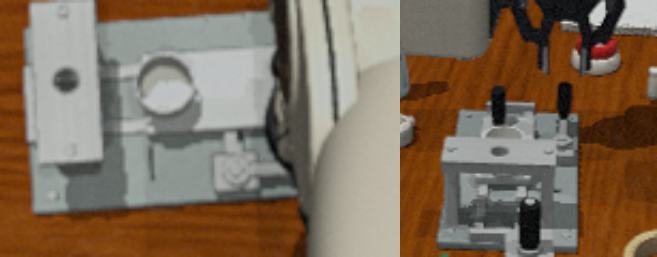

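Run:
```python
from h import *
p,q=lev(0,.048)
print(manip.move_straight(p,feed=.12,stop_force=10));st("down")
manip.move_gripper(.0225);st("closed")
for a in(.3,.6,.9,1.15):
    p,q=lev(a,.048); r=manip.move_straight(p,q,feed=.08,stop_force=15); s=st(f"{a} {r}")
    if r: break
```

```text
False
down t 4.0 tcp [0.5281 0.0446 0.0486] F [ 0.0437 -1.1527  0.5913] op 0.0362
closed t 4.28 tcp [0.5283 0.0447 0.0488] F [-0.023  -0.605  -0.1984] op 0.0226
0.3 False t 4.73 tcp [0.5129 0.0455 0.0483] F [-0.3639 -0.1209  0.0834] op 0.0227
0.6 False t 5.18 tcp [0.4987 0.0506 0.048 ] F [ 0.3165  0.0686 -0.1066] op 0.0221
0.9 False t 5.63 tcp [0.4868 0.0597 0.0479] F [-0.6947 -0.0356  0.0171] op 0.0224
1.15 False t 6.03 tcp [0.4794 0.0697 0.0479] F [0.4653 0.6036 0.1124] op 0.0225
```

Run:
```python
from h import *
for a in(1.25,1.32,1.38):
    p,q=lev(a,.048); r=manip.move_straight(p,q,feed=.04,stop_force=8); s=st(f"{a} {r}")
    if r: break
for n in("top","side"): cv2.imwrite(f"pics/{n}2.png",manip.grab_frame(n))
s=cv2.imread("pics/side2.png")[215:325,250:370]
cv2.imwrite("pics/c5.png",cv2.resize(s,None,fx=5,fy=5))
```

```text
1.25 False t 6.31 tcp [0.4772 0.0741 0.048 ] F [ 0.0432 -0.4718 -0.7623] op 0.0223
1.32 False t 6.56 tcp [0.4775 0.0751 0.048 ] F [ 5.4194 -6.7246 -3.0498] op 0.0223
1.38 False t 6.81 tcp [0.4781 0.0755 0.048 ] F [  7.9631 -14.3932  -6.0429] op 0.0229
```

View pics/c5.png

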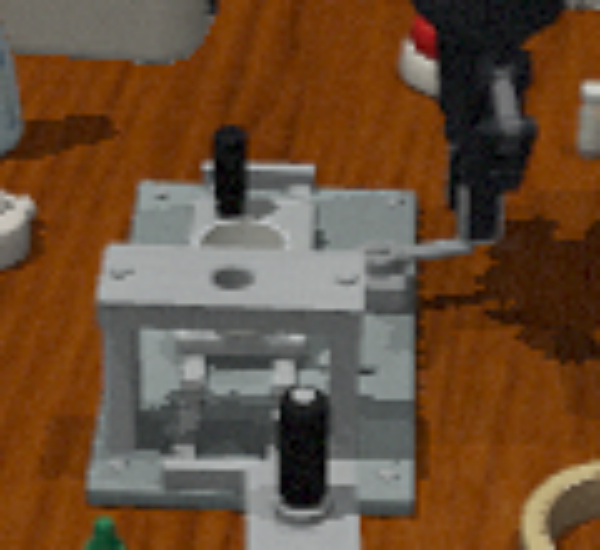

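```bash
python3 - <<'E'
from h import *
p,q=lev(1.25,.048); manip.move_straight(p,q,feed=.04)
manip.move_gripper(.036)
p[2]=.13;manip.move_straight(p);st("up")
q2=qd(YAW+np.pi/2);k=rw(.012,-.0905)
manip.movep(np.r_[k,.13],q2)
manip.move_gripper(.05)
print(manip.move_straight(np.r_[k,.046],feed=.12,stop_force=10));st("down")
manip.move_gripper(.0)
s=st("grip");d=s["eef_pos"][:2]-O;print("rig",d@EX,d@EY)
cv2.imwrite("pics/side3.png",manip.grab_frame("side"))
E
python3 -c "
import cv2
s=cv2.imread('pics/side3.png')[195:325,250:370]
cv2.imwrite('pics/c6.png',cv2.resize(s,None,fx=4.5,fy=4.5))"
```

```text
up t 8.2 tcp [0.4766 0.0742 0.1294] F [-0.0483  0.6306 -0.5333] op 0.0361
False
down t 11.78 tcp [0.604  0.0614 0.0467] F [-0.2165  0.3114 -0.1614] op 0.0504
grip t 12.18 tcp [0.6042 0.0612 0.0472] F [-0.5401 -1.1235  5.7279] op 0.0161
rig 0.012795393644756908 -0.09066750647181712
```

View pics/c6.png

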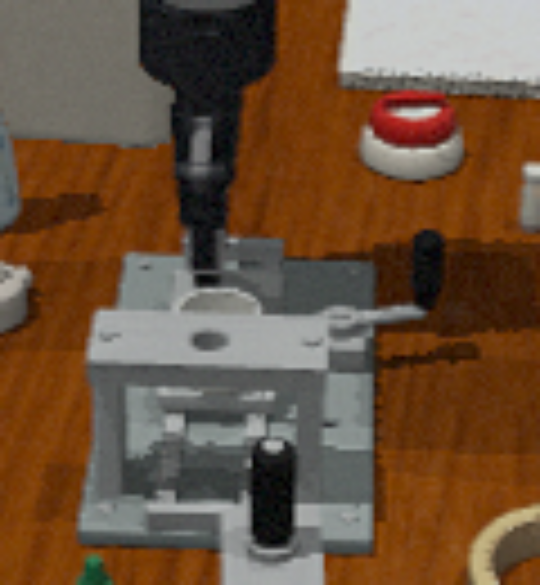

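Run:
```python
from h import *
s=manip.state();x=(s["eef_pos"][:2]-O)@EX
print(manip.move_straight(np.r_[rw(x,-.020),s["eef_pos"][2]],feed=.05,stop_force=25))
s=st("slid");d=s["eef_pos"][:2]-O;print("rig",d@EX,d@EY)
manip.move_gripper(.045)
p=s["eef_pos"].copy();p[2]=.125;manip.move_straight(p)
p,q=lev(1.25,.125);manip.move_gripper(.036);manip.movep(p,q);st()
for n in("top","side"): cv2.imwrite(f"pics/{n}4.png",manip.grab_frame(n))
t=cv2.imread("pics/top4.png")[185:275,260:400]
s=cv2.imread("pics/side4.png")[215:325,250:370]
cv2.imwrite("pics/c7.png",np.hstack([cv2.resize(t,None,fx=3.5,fy=3.5),cv2.resize(s,(300,315))]))
```

```text
False
slid t 13.78 tcp [0.5974 0.1322 0.0473] F [-0.5337 -1.5873  4.8423] op 0.0164
rig 0.012730137386107355 -0.019363396415354714
 t 17.43 tcp [0.4773 0.0743 0.1251] F [-0.4052  0.7034  0.5001] op 0.036
```

View pics/c7.png

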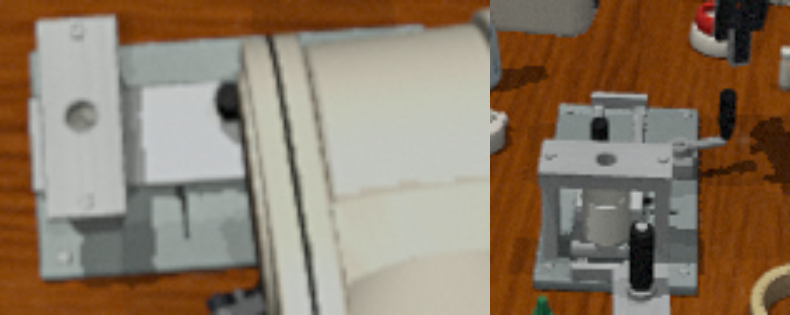

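Run:
```python
from h import *
t=cv2.imread("pics/top4.png")[225:260,295:335]
cv2.imwrite("pics/c8.png",cv2.resize(t,None,fx=16,fy=16,interpolation=cv2.INTER_CUBIC))
t=cv2.imread("pics/top4.png")
g=t[:,:,1].astype(float)
for v in range(236,255): 
    r=g[v,306:320];w=np.clip(np.median(r)-15-r,0,None);print(v,r.astype(int),round(306+(w*np.arange(14)).sum()/max(w.sum(),1),2))
```

```text
236 [187 185 185 182 180 179 174 167 161 157 148 145 141 138] 317.84
237 [135 131 129 126 121 111 107 106 103  96  95 100  97  94] 306.0
238 [ 88  88  92  89  59  45  72 100  95  92 101 108 110 108] 310.76
239 [102 103 104  98  61  43  76 110 111 112 111 107 113 114] 310.84
240 [112 114 112 105  72  48  73 126 153 153 141 128 149 153] 310.99
241 [152 151 149 148 122  72  52 124 173 171 163 158 168 168] 311.54
242 [171 168 169 169 164 129  62 119 173 171 169 164 167 169] 312.07
243 [169 166 170 171 171 150  69 120 172 169 169 168 168 166] 312.25
244 [167 167 168 169 169 149  72 116 174 172 170 167 170 169] 312.27
245 [167 166 168 167 171 156  89 116 173 170 167 169 167 166] 312.36
246 [168 166 167 167 170 159 111 117 169 169 169 168 168 166] 312.46
247 [168 166 167 170 170 162 122 113 163 166 168 167 164 160] 312.57
248 [164 160 160 161 163 156 116 105 157 160 162 162 158 154] 312.58
249 [159 155 156 156 157 154 123 102 157 157 157 155 155 158] 312.68
250 [158 156 158 159 159 156 133 103 154 157 154 155 153 154] 312.83
251 [156 156 157 158 156 159 132  95 145 158 155 152 154 157] 312.84
252 [161 157 157 156 158 156 134  92 138 158 154 154 154 156] 312.93
253 [158 156 155 154 156 157 147 134 148 155 154 152 156 154] 313.0
254 [156 155 155 154 154 155 156 155 152 155 156 155 154 156] 306.0
```

View pics/c8.png

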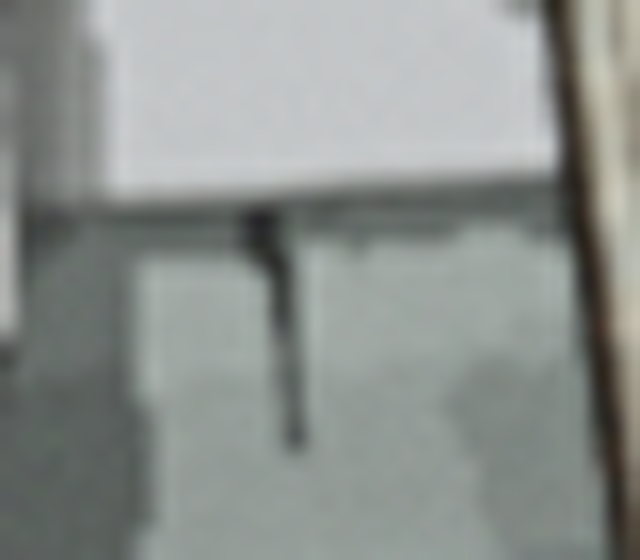

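Run:
```python
from h import *
for z in(.02,.03): d=plane("top",(310.8,239.2),z)[:2]-O;print("ptr",z,d@EX,d@EY)
for uv in((312.26,243.5),(312.85,251)): d=plane("top",uv,.012)[:2]-O;print("mark",d@EX,d@EY)
# lock
p,q=lev(1.25,.048);print(manip.move_straight(p,feed=.12,stop_force=10));manip.move_gripper(.0225);st("on")
for a in(.95,.65,.35,.1,0,-.07,-.12):
    p,q=lev(a,.048); r=manip.move_straight(p,q,feed=.08 if a>.05 else .04,stop_force=15 if a>.05 else 8); s=st(f"{a} {r}")
    if r: break
```

```text
ptr 0.02 -0.03558604582801909 0.016745062819083254
ptr 0.03 -0.037096858419299904 0.016458125894557828
mark -0.044346250415218745 0.014306905147454746
mark -0.06136224614658073 0.01404799443001344
False
on t 18.61 tcp [0.4777 0.0743 0.0487] F [0.1109 0.1968 0.4951] op 0.0227
0.95 False t 19.06 tcp [0.4853 0.0616 0.0482] F [0.74   0.2295 0.7125] op 0.0224
0.65 False t 19.51 tcp [0.4966 0.052  0.048 ] F [-0.3417  0.1259  0.3471] op 0.0226
0.35 False t 19.96 tcp [0.5103 0.0462 0.048 ] F [ 1.2012 -0.069  -0.2902] op 0.0223
0.1 False t 20.36 tcp [0.5226 0.0446 0.048 ] F [-0.2359  0.039  -0.5437] op 0.0226
0 False t 20.63 tcp [0.5275 0.0447 0.048 ] F [-0.6165 -0.5102  0.1349] op 0.0226
-0.07 False t 20.88 tcp [0.5304 0.0451 0.0479] F [-1.8985 -0.8413  0.7742] op 0.0225
-0.12 False t 21.13 tcp [0.5304 0.0456 0.0476] F [-7.3142  0.2884  4.8863] op 0.0226
```

Run:
```python
from h import *
print("small top",tri((160+67/3.3,175+78/3.3),(240+83/3.7,225+382/3.7)))
p,q=lev(0,.048);manip.move_straight(p,q,feed=.04);manip.move_gripper(.036)
p[2]=.2;manip.move_straight(p,feed=.25);st("up")
P=np.array([.5228,.3729]);q=qd(np.radians(118))
print(manip.solve_ik(np.r_[P,.118],q))
manip.move_gripper(.05)
manip.movep(np.r_[P,.22],q);st()
for n in("top","side"): cv2.imwrite(f"pics/{n}5.png",manip.grab_frame(n))
t=cv2.imread("pics/top5.png")[185:275,260:400]
s=cv2.imread("pics/side5.png")[195:375,230:370]
cv2.imwrite("pics/c9.png",np.hstack([cv2.resize(t,None,fx=3,fy=3),cv2.resize(s,(210,270))]))
```

```text
small top (array([0.6076, 0.43  , 0.1123]), np.float64(0.003344180877798526))
up t 22.48 tcp [0.5269 0.0446 0.1989] F [ 0.524  -0.5493 -1.0133] op 0.0357
[0.6196 0.5853 0.2292 1.2146 0.     0.1309]
 t 24.06 tcp [0.523  0.3721 0.2198] F [-0.0029  0.3558  0.1679] op 0.0499
```

View pics/c9.png

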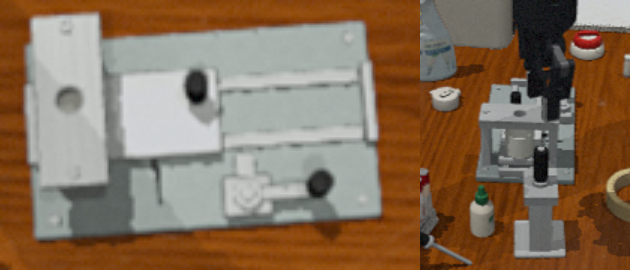

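View pics/side5.png

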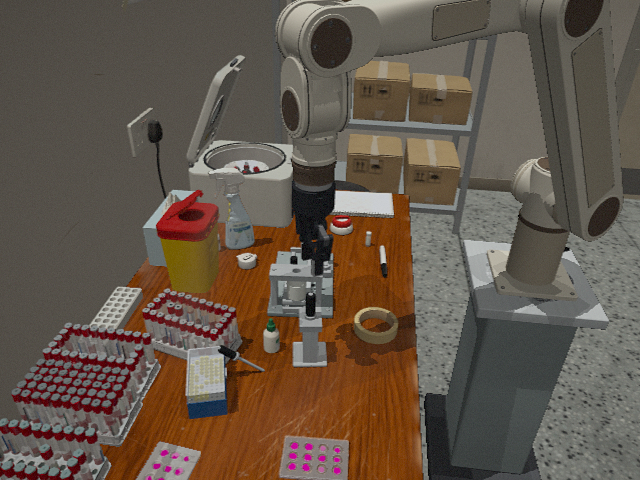

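Run:
```python
import cv2,numpy as np
o=[cv2.resize(cv2.imread(f"pics/side{i}.png")[310:400,200:330],(260,180)) for i in(0,1,2,3,4,5)]
cv2.imwrite("pics/c10.png",np.vstack([np.hstack(o[:3]),np.hstack(o[3:])]))
```

```text
(no output)
```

View pics/c10.png

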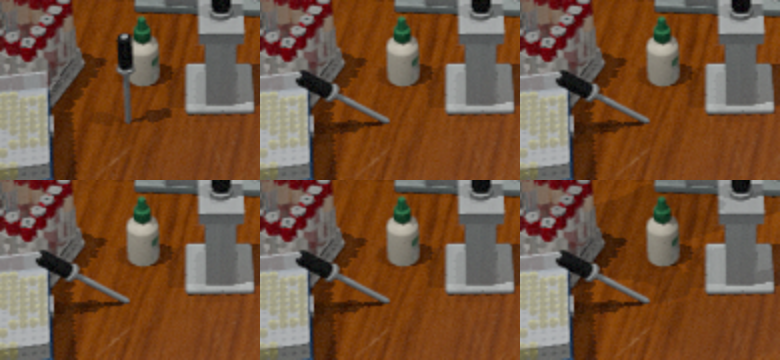

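Run:
```python
from h import *
P=np.array([.5228,.3729])
print(manip.move_straight(np.r_[P,.119],feed=.1,stop_force=8));st("down")
for n in("top","side"): cv2.imwrite(f"pics/{n}6.png",manip.grab_frame(n))
s=cv2.imread("pics/side6.png")[220:380,240:380]
t=cv2.imread("pics/top6.png")[190:280,150:260]
cv2.imwrite("pics/c11.png",np.hstack([cv2.resize(s,(394,450)),cv2.resize(t,(400,450))]))
```

```text
False
down t 25.32 tcp [0.5233 0.3733 0.1199] F [-0.3353  0.1252  0.6438] op 0.0502
```

View pics/c11.png

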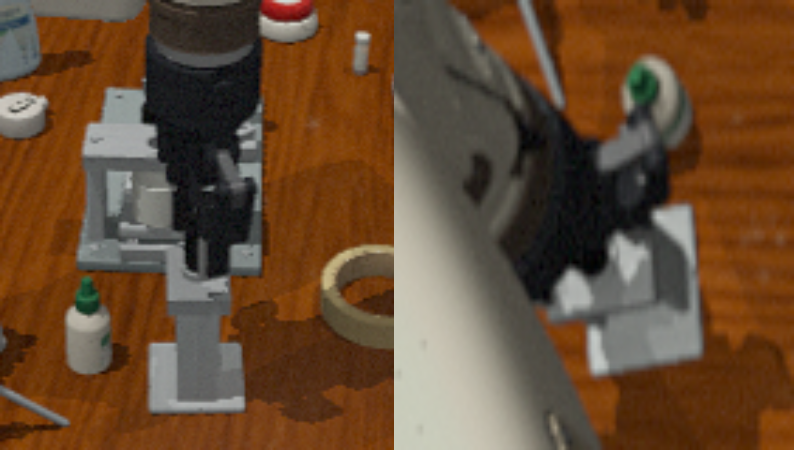

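Fingers surround the handle just above the collar, in line with the stand. I'll grip, lift vertically and look.

Run:
```python
from h import *
manip.move_gripper(0);s=st("grip")
p=s["eef_pos"].copy()
print(manip.move_straight(np.r_[p[:2],p[2]+.01],feed=.03,stop_force=12));st("lift1")
print(manip.move_straight(np.r_[p[:2],.245],feed=.08,stop_force=12));st("lift")
for n in("top","side"): cv2.imwrite(f"pics/{n}7.png",manip.grab_frame(n))
s=cv2.imread("pics/side7.png")[180:340,240:380]
t=cv2.imread("pics/top7.png")[190:280,150:260]
cv2.imwrite("pics/c12.png",np.hstack([cv2.resize(s,(394,450)),cv2.resize(t,(400,450))]))
```

```text
grip t 25.8 tcp [0.523  0.3732 0.1196] F [-0.0697  0.1585  1.7445] op 0.0186
False
lift1 t 26.3 tcp [0.5231 0.3732 0.1297] F [ 0.881   0.9181 -0.4259] op 0.0189
False
lift t 27.89 tcp [0.5228 0.373  0.2442] F [ 0.1518 -0.1814 -0.4825] op 0.0188
```

View pics/c12.png

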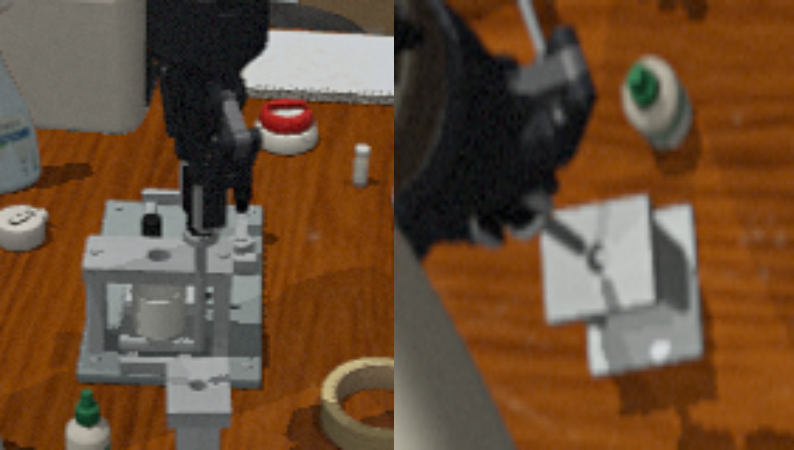

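Run:
```python
from h import *
manip.move_straight(np.array([.5762,.2197,.245]),feed=.12)
manip.move_straight(np.array([.5762,.2197,.228]),feed=.06);manip.hold(.3);st("above hole")
for n in("top","side"): cv2.imwrite(f"pics/{n}8.png",manip.grab_frame(n))
s=cv2.imread("pics/side8.png")[225:305,255:345]
t=cv2.imread("pics/top8.png")[185:265,250:340]
cv2.imwrite("pics/c13.png",np.hstack([cv2.resize(x,None,fx=4.4,fy=4.4,interpolation=cv2.INTER_CUBIC) for x in(s,t)]))
```

```text
above hole t 30.23 tcp [0.5764 0.2197 0.2283] F [-0.3125 -0.178  -0.3972] op 0.0186
```

View pics/c13.png

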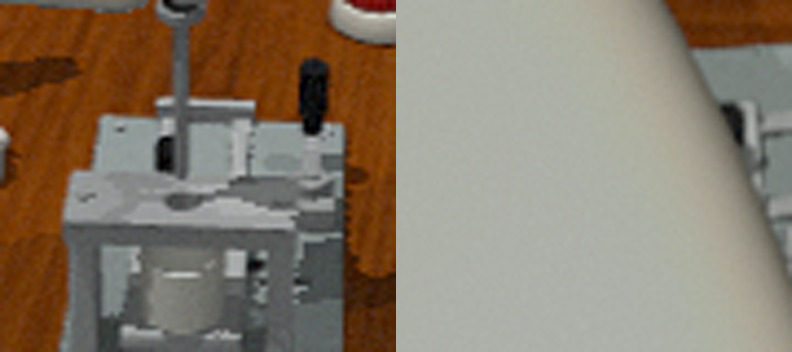

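Run:
```python
from h import *
print("exp side8 tip",proj("side",(.5764,.2197,.1187)),"rod top",proj("side",(.5764,.2197,.2087)), "dy+5mm",proj("side",(.5764,.2247,.1187)),"dx+5",proj("side",(.5814,.2197,.1187)))
print("exp top7 tip",proj("top",(.5228,.373,.1346)),"rodtop",proj("top",(.5228,.373,.2296)))
print("side7 tip",proj("side",(.5228,.373,.1346)),proj("side",(.5228,.373,.2246)))
s=cv2.imread("pics/side8.png")[215:275,275:320];t=cv2.imread("pics/top7.png")[215:255,180:220]
cv2.imwrite("pics/c14.png",np.hstack([cv2.resize(s,(450,600),interpolation=cv2.INTER_NEAREST)]))
cv2.imwrite("pics/c15.png",cv2.resize(t,(600,600),interpolation=cv2.INTER_NEAREST))
```

```text
exp side8 tip [295.4751 264.8461] rod top [295.4187 229.996 ] dy+5mm [295.1159 266.1039] dx+5 [293.2564 264.6499]
exp top7 tip [201.935  239.4621] rodtop [186.4227 231.5144]
side7 tip [310.0893 304.3414] [310.7603 266.3347]
```

View pics/c14.png

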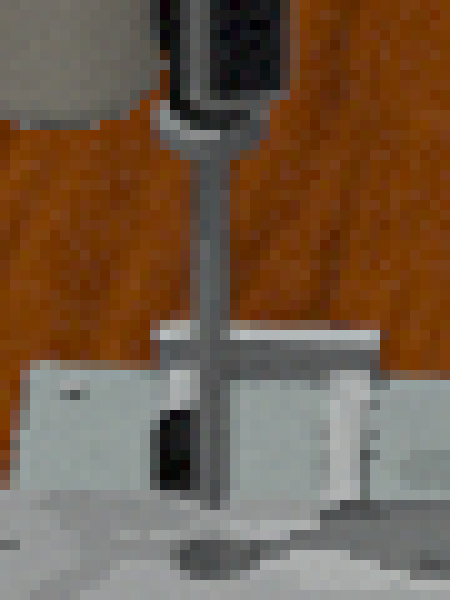

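View pics/c15.png

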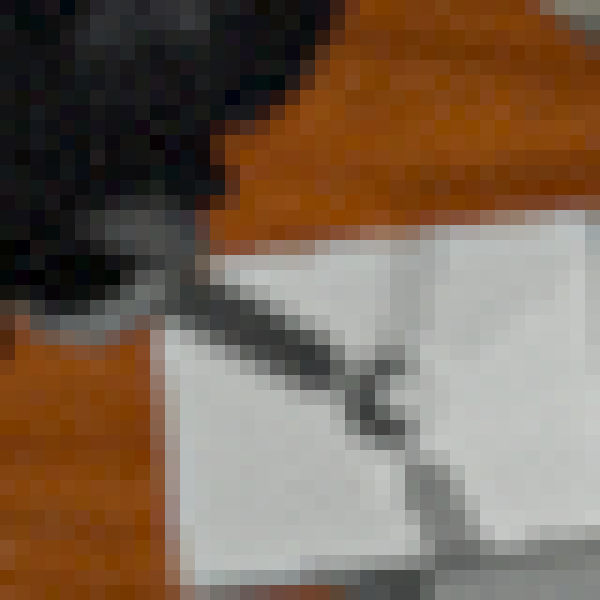

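Run:
```python
from h import *
print(manip.move_straight(np.array([.5762,.2197,.1646]),feed=.04,stop_force=4));manip.hold(.5);st("in")
for n in("top","side"): cv2.imwrite(f"pics/{n}9.png",manip.grab_frame(n))
s=cv2.imread("pics/side9.png")[235:315,255:345]
cv2.imwrite("pics/c16.png",cv2.resize(s,None,fx=7,fy=7,interpolation=cv2.INTER_CUBIC))
print(proj("side",(.576,.2198,.074)),proj("side",(.576,.2198,.09)),proj("side",(.576,.2198,.104)))
```

```text
False
in t 32.56 tcp [0.5762 0.2197 0.1646] F [ 0.1149 -0.266  -0.4889] op 0.0188
[295.6683 281.1302] [295.6603 275.3929] [295.6531 270.3029]
```

View pics/c16.png

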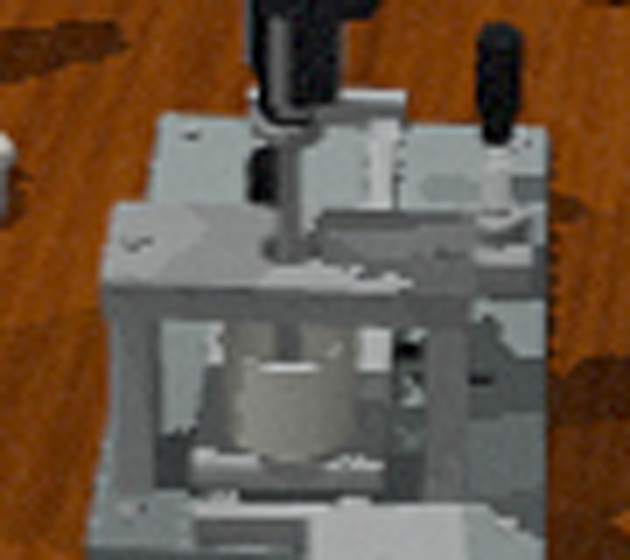

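Run:
```python
from h import *
for i in(0,9):
    print(cv2.imread(f"pics/side{i}.png")[264:276,288:305,1])
s=np.hstack([cv2.imread(f"pics/side{i}.png")[250:290,280:312] for i in(0,9)])
cv2.imwrite("pics/c17.png",cv2.resize(s,None,fx=12,fy=12,interpolation=cv2.INTER_NEAREST))
```

```text
[[167 163 146 151 150 138 139 140 144 142 144 139 138 137 139 141 142]
 [159 160 162 160 164 162 162 161 164 162 164 162 162 161 161 164 160]
 [162 164 161 162 161 161 162 163 163 162 162 162 160 159 163 160 161]
 [163 163 163 160 163 165 161 161 162 160 163 162 164 164 166 163 167]
 [161 161 164 162 162 150 142 132 124 145 142 157 160 161 162 162 160]
 [160 160 163 160 138  93  70  72  83  87  92 114 145 161 167 164 166]
 [163 162 163 158 119  62  72  77  74  82  86  91 124 162 166 168 166]
 [164 166 168 160 130  70  72  74  74  83  90  94 125 162 167 165 165]
 [161 162 163 165 160 135  97  85  81  95 122 146 169 167 162 162 164]
 [162 160 164 162 164 166 163 172 168 168 163 165 164 164 164 165 168]
 [165 165 160 162 164 161 163 162 162 163 162 163 164 163 162 162 161]
 [164 164 164 165 167 163 163 166 165 164 163 165 162 164 163 165 165]]
[[139 146 142 117 109  79  72  78  86  96 140 157 153 139 138 140 138]
 [135 138 138 138 144 138 116  93  82  94 140 151 135  77  78  80  75]
 [136 136 137 135 137 135 117  90  83  96 142 135  82  83  85  82  84]
 [138 140 139 140 140 137 115  94  81  93 132 146  83  87  88  85  85]
 [138 137 136 138 134 120 105  95  88  92 111  79  86  94 114 110 108]
 [135 136 137 134 108  81  81  97  85  81  86  78  87  92  96  98 114]
 [136 136 138 136  97  62  79  93  91  83  84  75  73  94  94  96  99]
 [139 138 141 136 104  67  79  99  81  82  85  74  77  93  95  94  97]
 [139 141 135 140 135 116  94  94  88  93 115 143 152  97  95  98 100]
 [135 139 138 134 138 145 159 163 162 164 160 162 161 165 162 148 119]
 [137 136 136 139 146 159 160 158 157 159 157 160 156 156 160 160 160]
 [139 138 141 142 158 156 157 157 155 157 158 155 156 155 158 160 157]]
```

View pics/c17.png

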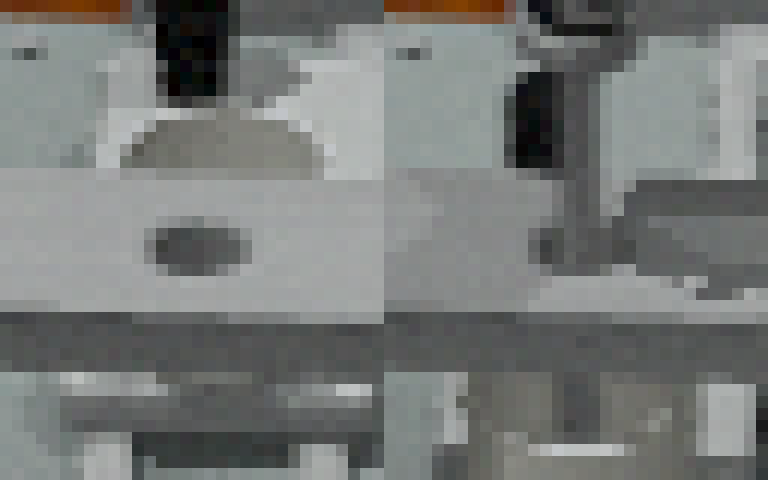

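Run:
```python
from h import *
manip.finish_job();st("done")
```

```text
the job is handed in; nothing more can be done
the job is handed in; nothing more can be done
```

I did the steps in the order you asked and handed the job in at about 32.6 s of the 67 s allowed. The probe is held, still gripped, through the guide hole and into the cup.

- **Lever:** I swung it open until it met its stop, seen as about 16 N of resistance. After moving the carriage I swung it back to the locked stop, where it pushed back about 7 N. The last pictures show it locked.
- **Carriage:** I slid it by its knob. The arm's position puts it at about 0.0806 and the picture of the pointer at about 0.082. They disagree slightly, but both are inside 0.074–0.086.
- **Probe:** I took the one hanging in the stand, whose 20 mm handle fits the description. The other one, at (184,202) in the top view, was slimmer and smaller.
- **Final pose:** By arm position the tip is at about z = 0.055 m, half-way down the cup. In the side view the rod is centred in the hole to about 0.5 mm across. Along the rig's length I could check it only from the arm's position and the tip's height in the picture, good to 1–2 mm, because the arm blocked the top view. The cup itself sits about 2 mm off the hole if the picture is right. Wrist force was about 0.5 N, roughly the probe's own weight, so I saw no sign of contact.
- **Unlisted probe fell over:** The smaller probe, standing unsupported on its tip, was upright in the first picture (0.1 s) and lying over in the next (3.3 s). The arm passed well away from it, so it most likely toppled by itself.
- **Other objects:** The arm did not go near the listed bystanders, but I made no final picture check of each one.

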